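# Clear, close and pin a clamshell drill jig, and keep it pressed shut

### The arm

A 6-joint arm with a two-finger parallel gripper is mounted at the origin on the work surface. World frame = base frame: x ahead of the robot, y to its left, z up, the work surface at z = 0. Lengths are in mm, angles in rad, forces in N, time in s.
With the tool pointing down it reaches from about 300 to 750 mm from the base axis. Payload 8.5 kg.
Tool frame: the origin (TCP) lies at the very end of the fingers, on their centre line; the grasp point (between the pads) lies 19 mm behind it; z points along the fingers, y is the direction in which the jaws open and shut (so a half turn about z gives the same grasp; the last joint's range is limited). The gripper opens to 88 mm and grips with 3 to 60 N. Pads are 18 mm wide; open, the fingers measure 123 mm over their backs; the gripper's body (75 mm by 187 mm) begins 45 mm behind the grasp point.
Start: joints at [1.072, 0.381, 1.297, -0, 1.464, -0.215], TCP at [153.995, 527.983, 238.748] pointing down, gripper open.
Joint ranges: [-3.11, 3.11], [-0.89, 2.33], [0.22, 2.48], [-1.42, 4.56], [0.17, 2.85], [-2.88, 2.88]. Speed limits (rad/s): [2.39, 2.39, 3.14, 3.14, 3.14, 3.14].

### API

Orientations are given as [roll, pitch, yaw] about the fixed x, y, z axes, in that order (R = Rz(yaw) Ry(pitch) Rx(roll)).
In Python, from plant import readout, read_camera, camera_info, job gives the robot as it stands.
- The arm moves only by the shell command python3 -m inch 'ROWS' [FORCE]. ROWS is JSON, a list of rows, each a list of 7 numbers: the shift along the tool's x, y, z as a fraction of full scale, then the turn, a rotation vector about the tool's x, y, z as a fraction of full scale, then the finger opening in mm, from 0 to 88.1. In form: [[x, y, z, ax, ay, az, hand], ...]. A call has exactly 5 rows; each row is the pose to reach, as a shift and turn from the pose commanded when the call began, along the tool's axes at that moment; what a row does not reach only later rows make up. Full scale, the value 1, is 500 mm for a shift and 90 degrees for a turn. A row lasts 1/10 s, in which the tool goes at most 50 mm and 8.59 degrees, less where a joint would pass 70% of its speed; a pose out of reach is approached as far as the arm can. A call with a number of a shift or a turn outside -1 to 1 is refused whole. A call with a gripper value outside its range is refused whole. The fingers move at their own pace and stop on an object; FORCE is the grip in N (left out, the last holds). Time passes only in rows, so rows that repeat a pose let the fingers close, or fill a call up. It gives the time, the measured TCP pose, the force and the opening at its end, in the units of the state.
- readout.observe(): the state, without advancing time (a new reading comes with each control period).
- read_camera(name): name is "scene" or "top"; returns (picture, depth): 384x512x3 uint8, blue, green, red; 384x512 float32, mm along the optical axis (not along the pixel's ray), 0 where there is no reading.
- camera_info(name): a dict with "camera_matrix" (3x3 intrinsics, pixels), "k1" (the pictures are not rectified: a ray, as slopes to the right and down, at radius r is drawn at 1 + k1 r^2 times it, then the intrinsics apply), "pose" (4x4, takes a point from camera to world coordinates). Camera axes: x right, y up, looking along -z (the intrinsics and any distortion apply to the point x, -y, -z); pixel columns grow to the right and rows downward; lengths in mm; the calibration is good to about 2 mm. A picture is of the moment at which its call begins. camera_info takes no time and is no camera call.
- job.hand_in(): hands the job in, once; it reports no verdict.
The state is a dict: "time": time; "qpos": joint angles; "joint_vel": joint speeds; "joint_efforts": joint torques, N m; "position": TCP position; "tool_rot": TCP orientation; "force": force on the tool from outside, world axes, zero at the start; "ft_torque": the same for the moment, N m; "gripper_width": finger opening in mm.
Only numpy, scipy, OpenCV 4.12 (cv2) and the standard library are available. Lean on these libraries where they do the work, as an engineer would, in place of code of your own. Each camera call takes 0.05 s, during which the arm holds its last target.

### The job

A red-handled file has been left lying across the open clamshell drill jig: lay it on the cork mat and let go of it, then swing the green lid down onto the lower half. Take the blue-knobbed pin out of the wooden stand and push it down through the lid's hole into the hole below, pressing on the pin until its flange bears on the lid and the sprung lid is squeezed fully shut, and finish while still holding the pin pressed down like that. Leave everything else on the bench where it is.

Things in the scene. Friction and masses are not known exactly. Their poses are not given: they have to be found in the camera images.
- jig: Lower half of the clamshell drill jig, fixed to the bench: dark steel block 120 x 120 mm, 40 mm high. Origin at the centre of its underside, z up. The hinge runs along its y axis on the +x side; the pin hole is on the -x side. A brass hoop is let in flush in its top face (part of it).
- jig_hole (a point): Mouth of the pin hole in the top face of the lower half, on the hole's axis, 38 mm towards -x from the block's centre, 40 mm above the bench. Blind vertical hole, 13 mm across, 32 mm deep, 2 mm chamfer. Axes as the jig.
- lid_hinge (a point): Point on the hinge axis (which runs along the jig's y), mid-length: 66 mm towards +x from the block's centre, 42 mm above the bench.
- lid_edge (a point): Point on the lid, at the middle of its free edge on the outer (upper when shut) face. 126 mm from the hinge axis along the lid and 10 mm above the axis when shut. The lid is a green plate 120 x 120 mm, 12 mm thick, 0.3 kg, standing up on the hinge at the start, its outer face looking away from the robot.
- lid_hole (a point): Mouth, in the lid's outer (upper when shut) face, of the lid's vertical through hole, marked by a thin brass ring: 13 mm across, 2 mm chamfer, 12 mm deep, 104 mm from the hinge axis along the lid. With the lid shut it is right above jig_hole, 52 mm above the bench; while the lid is sprung ajar some 59 mm.
- lid (a joint): Swing of the lid about the hinge, rad: 0 = swung down, grows as it opens upwards and away from the robot, stop at 1.95. Stiff hinge (about 0.24 N m): the lid stays where it is left, 3 to 5 N at the free edge move it. The lid's angle above the lower half is this value plus joint spring_leaf.
- spring_leaf (a joint): Spring in the hinge, rad: unpressed it stands at 0.07 and keeps the swung-down lid ajar by about 7 mm at the pin hole; pressing down on the lid (about 5 N at the pin hole) brings it to 0 = lid fully shut on the lower half. It springs back when let go.
- file_center (a point): Flat steel file with a red handle, loose, lying across the lower half; point at its balance point, half-way up the blade (3.5 mm above the blade's underside). x along the file towards the tip of the blade. Blade 20 mm wide (y), 7 mm thick, from 41 mm behind to 79 mm ahead of this point; round handle 22 mm across, from 41 to 126 mm behind. 0.16 kg.
- mat: Cork mat, fixed, 260 mm (x) by 130 mm (y), 3 mm thick; origin at the centre of its underside. On one side of the jig, the pin stand on the other, either way round.
- stand: Wooden pin stand, fixed, 170 mm (x) by 46 mm (y), 42 mm high; origin at the centre of its underside. Three upright pins stand in its holes in a row along its x, 55 mm apart, in any order.
- pin_knob (a point): The right pin: steel, with a blue knob. Point on its axis at the middle of the knob, 55 mm above the tip; z up along the pin. Shaft 10 mm across with a tapered nose, 35 mm from tip to the underside of a flange 24 mm across and 4 mm thick; above it the round knob, 18 mm across and 32 mm tall. 60 g, loose; its flange rests on the stand.
- pin_tip (a point): Centre of the lower end of the blue-knobbed pin. When the pin is home in the shut jig it is 23 mm below jig_hole.
- pin_black: Bystander: a pin with a black knob in the stand, thinner shaft, knob and flange of the same size; origin at its tip.
- pin_white: Bystander: as pin_black, with a white knob.
- oil: Bystander: white oil bottle, 48 mm across, 150 mm tall, origin at the centre of its underside.
- jar: Bystander: glass jar with blue lid, 64 mm across, 80 mm tall, origin at the centre of its underside.
- hoop_blank: Bystander: open brass hoop 68 mm across lying flat, 8 mm thick, origin at its centre on the bench.
- driver: Bystander: yellow screwdriver lying on the bench, origin under its middle.
- mallet: Bystander: hammer lying on the bench, origin under its middle.
There are look-alikes about, which are no part of the job. What is shaped like the jig but orange or purple is not meant.

How it is judged:
By the outcome, as a careful person would: the job done as asked, in the order asked, and still so for the second after the job is handed in, while the arm keeps its last pose, push and grip.
It also fails if it takes over 70 s, if anything falls off the work surface, if the arm or the gripper's body presses on something with over 40 N, if the wrist force passes 120 N, or if a joint passes its speed limit or range.

## Working session

There is one attempt and no reset: what is moved stays moved. The work goes in short steps, Python scripts to look and compute and a shell command to move; the robot and the scene stay as the last step left them, time stands still between calls to the robot, and variables do not carry over. Pictures are saved under pics/ and viewed, and the job is handed in when it is done.

```bash
ls; mkdir -p pics; cat > h.py <<'E'
import numpy as np, cv2
from plant import readout, read_camera, camera_info, job
def grab(name,tag):
    im,d=read_camera(name); cv2.imwrite(f'pics/{tag}.png',im); np.savez(f'pics/{tag}.npz',im=im,d=d); return im,d
def load(tag):
    z=np.load(f'pics/{tag}.npz'); return z['im'],z['d']
def rays(name,uv):
    c=camera_info(name);K=np.array(c['camera_matrix'],float);k=c['k1']
    uv=np.atleast_2d(np.array(uv,float))
    x=(uv[:,0]-K[0,2])/K[0,0];y=(uv[:,1]-K[1,2])/K[1,1]
    xd,yd=x.copy(),y.copy()
    for _ in range(30):
        s=1+k*(x*x+y*y);x=xd/s;y=yd/s
    return x,y,np.array(c['pose'],float)
def px_depth(name,uv,dep):
    x,y,T=rays(name,uv);dep=np.asarray(dep,float)
    P=np.stack([x*dep,-y*dep,-dep,np.ones_like(x)],1)
    return (P@T.T)[:,:3]
def px_z(name,uv,z):
    x,y,T=rays(name,uv)
    D=np.stack([x,-y,-np.ones_like(x)],1)@T[:3,:3].T;o=T[:3,3]
    t=(z-o[2])/D[:,2];return o+D*t[:,None]
def proj(name,P):
    c=camera_info(name);K=np.array(c['camera_matrix'],float);T=np.linalg.inv(np.array(c['pose'],float))
    P=np.atleast_2d(P);p=P@T[:3,:3].T+T[:3,3];x=p[:,0]/-p[:,2];y=-p[:,1]/-p[:,2]
    s=1+c['k1']*(x*x+y*y);return np.stack([K[0,0]*x*s+K[0,2],K[1,1]*y*s+K[1,2]],1)
def cloud(name,d):
    v,u=np.mgrid[:d.shape[0],:d.shape[1]];uv=np.stack([u.ravel(),v.ravel()],1)
    P=px_depth(name,uv,d.ravel());P[d.ravel()==0]=np.nan
    return P.reshape(*d.shape,3)
E
python3 - <<'E'
from h import *
for n in('top','scene'):
    grab(n,n+'0');print(n,camera_info(n))
print(readout.observe())
E
```

```text
pics
top {'camera_matrix': array([[368.63143082,   0.        , 260.92658081],
       [  0.        , 368.63143082, 189.95245382],
       [  0.        ,   0.        ,   1.        ]]), 'k1': 0.029051510707974754, 'pose': array([[ 4.43753233e-03,  9.90283023e-01, -1.38995840e-01,
         3.42460647e+02],
       [-9.99919458e-01,  2.74136792e-03, -1.23920601e-02,
        -1.72137091e+01],
       [-1.18906080e-02,  1.39039635e-01,  9.90215428e-01,
         1.14016734e+03],
       [ 0.00000000e+00,  0.00000000e+00,  0.00000000e+00,
         1.00000000e+00]])}
scene {'camera_matrix': array([[461.44829607,   0.        , 251.34212799],
       [  0.        , 461.44829607, 185.27702883],
       [  0.        ,   0.        ,   1.        ]]), 'k1': -0.07295590027516384, 'pose': array([[ 6.31007048e-01, -4.49404490e-01,  6.32349357e-01,
         1.25446628e+03],
       [ 7.75452703e-01,  3.41817022e-01, -5.30880617e-01,
        -6.40728814e+02],
       [ 2.24323587e-02,  8.25346429e-01,  5.64180876e-01,
         7.70283328e+02],
       [ 0.00000000e+00,  0.00000000e+00,  0.00000000e+00,
         1.00000000e+00]])}
{'time': 0.1, 'qpos': array([ 1.07172647e+00,  3.81118204e-01,  1.29814642e+00, -1.24951363e-05,
        1.46360474e+00, -2.15268602e-01]), 'joint_vel': array([-0.00154753, -0.00221399, -0.00095473, -0.00039225,  0.00020727,
        0.00108862]), 'joint_efforts': array([ 2.80504624e-03, -4.38657010e+01, -2.24912775e+01,  7.13835075e-02,
        3.42149602e-02, -7.53448853e-05]), 'position': array([153.8703486 , 527.77811799, 238.21811133]), 'tool_rot': array([-3.14034276e+00, -2.60581947e-04,  2.85779258e+00]), 'force': array([-0.21506188,  0.24668398, -0.13380615]), 'ft_torque': array([ 0.03817628, -0.01859383, -0.01906131]), 'gripper_width': 87.99795864425653}
```

View pics/top0.png

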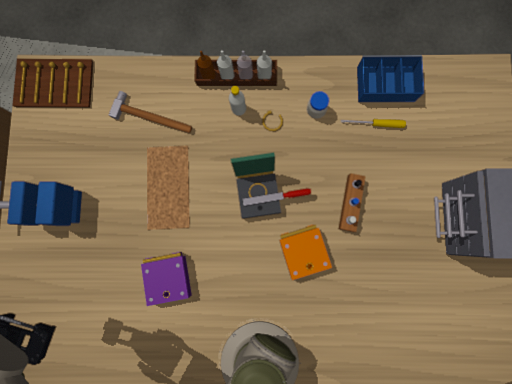

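View pics/scene0.png

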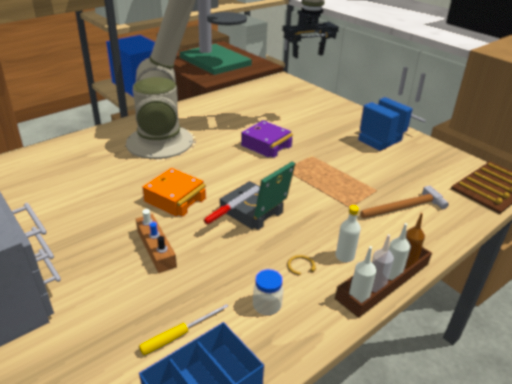

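Top view: the dark jig with the green lid is at (259,190), the file's red handle at (298,194), the stand at (352,203) and the mat at (168,187). 

What could be mistaken for the things I want:
- **Jig:** orange jig (306,253), purple jig (166,281).
- **Blue pin:** black pin (358,183), white pin (353,220), jar lid (319,101).

By the description I choose the dark jig and the pin at (355,202). Next is a close crop to check that.

```bash
python3 - <<'E'
from h import *
im,d=load('top0')
c=im[145:245,225:375];cv2.imwrite('pics/crop1.png',cv2.resize(c,(750,500),interpolation=cv2.INTER_CUBIC))
im2,d2=load('scene0')
c=im2[150:280,120:310];cv2.imwrite('pics/crop2.png',cv2.resize(c,(760,520),interpolation=cv2.INTER_CUBIC))
C=cloud('top',d);hsv=cv2.cvtColor(im,cv2.COLOR_BGR2HSV)
v,u=np.mgrid[:384,:512]
def rep(n,m,z0=None):
    P=C[m];P=P[~np.isnan(P[:,0])]
    r=cv2.minAreaRect(P[:,:2].astype(np.float32))
    print(n,len(P),'c',np.round(r[0],1),'size',np.round(r[1],1),'ang',round(r[2],2),'z med',np.round(np.percentile(P[:,2],[5,50,95]),1))
H,S,V=[hsv[...,i] for i in range(3)]
Z=C[...,2]
box=lambda a,b,c_,d_:(u>=a)&(u<b)&(v>=c_)&(v<d_)
rep('red',box(275,325,180,210)&((H<8)|(H>172))&(S>150))
rep('mat',box(140,200,140,235)&(Z>1.2)&(Z<15))
rep('stand',box(335,372,170,235)&(Z>35)&(Z<50))
rep('stand>20',box(335,372,170,235)&(Z>20))
rep('blue',box(340,372,170,235)&(H>100)&(H<130)&(S>130))
rep('jigtop',box(232,285,170,222)&(Z>34)&(Z<43))
rep('blade',box(232,290,180,212)&(Z>43.5)&(Z<60))
rep('green',box(228,280,150,180)&(H>60)&(H<95)&(S>80))
for (a,b) in [(355,202),(358,183),(353,220),(298,194),(260,207),(265,199)]:
    print((a,b),np.round(C[b,a],1))
E
```

```text
red 167 c [ 487.7 -112.3] size [18.  87.7] ang 10.13 z med [ 4.7 53.4 58. ]
mat 4153 c [513.2 283.9] size [301.3 187.7] ang 1.58 z med [1.5 3.9 7.4]
stand 784 c [ 462.1 -278.1] size [ 47.1 173.5] ang 78.9 z med [39.9 43.6 47.5]
stand>20 979 c [ 462.1 -278.1] size [ 47.2 173.5] ang 78.79 z med [33.  43.9 78.9]
blue 34 c [ 460.3 -277.4] size [18.5 12.9] ang 40.71 z med [54.  77.9 81.7]
jigtop 1029 c [483.3   7.1] size [121.8 119.6] ang 8.55 z med [37.7 40.8 42.7]
blade 492 c [479.8  -8. ] size [ 93.9 159.3] ang 0.14 z med [43.7 47.4 52.3]
green 690 c [559.7  17.5] size [ 25.8 114.5] ang 8.85 z med [ 61.4 126.8 168.5]
(355, 202) [ 457.5 -275.9   75.4]
(358, 183) [ 512.4 -285.1   80. ]
(353, 220) [ 405.5 -268.1   77.4]
(298, 194) [nan nan nan]
(260, 207) [ 4.482e+02 -4.000e-01  9.000e+00]
(265, 199) [468.4 -15.8  49.1]
```

View pics/crop1.png

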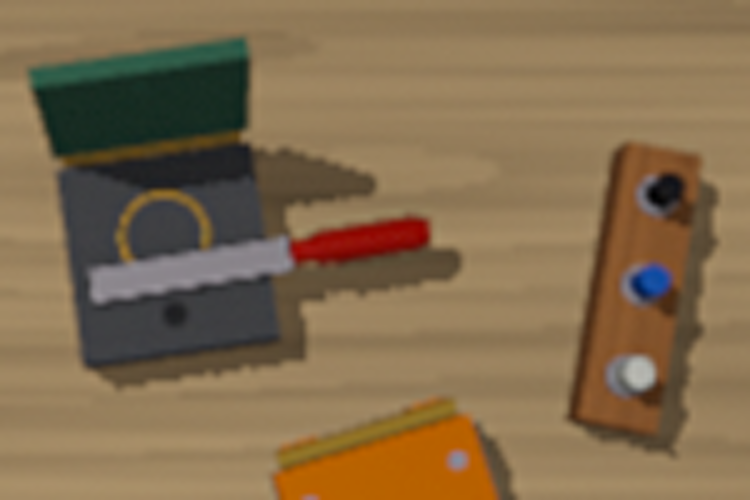

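View pics/crop2.png

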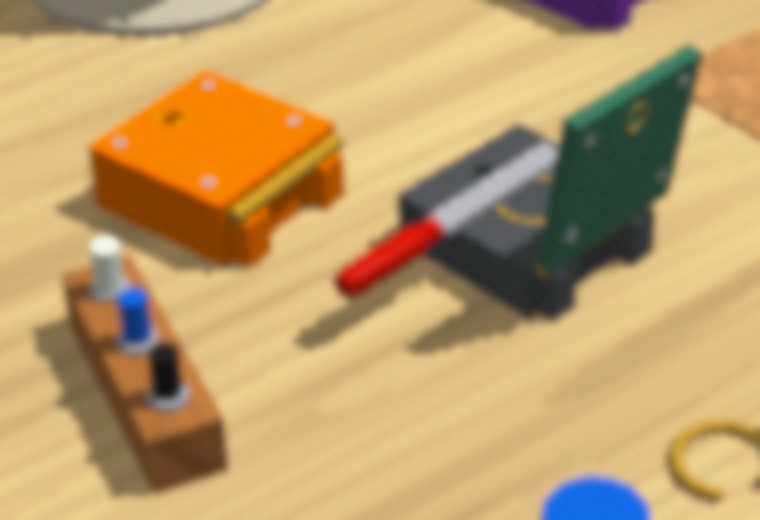

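The crop confirms it: the dark jig has its hole at about (260,208) in the full top image. The middle pin is the blue one, with its knob top at about (356,200). The file's blade lies on the jig and its handle overhangs towards -y. Next I refine the numbers.

```bash
python3 - <<'E'
from h import *
im,d=load('top0');im2,d2=load('scene0')
C=cloud('top',d);hsv=cv2.cvtColor(im,cv2.COLOR_BGR2HSV)
v,u=np.mgrid[:384,:512];H,S,V=[hsv[...,i] for i in range(3)];Z=C[...,2]
box=lambda a,b,c_,d_:(u>=a)&(u<b)&(v>=c_)&(v<d_)
def pts(m,z):return px_z('top',np.stack([u[m],v[m]],1),z)
def line(P,n):
    c=P.mean(0)[:2];w,V_=np.linalg.eigh(np.cov((P[:,:2]-c).T));a=V_[:,1]
    t=(P[:,:2]-c)@a;s=(P[:,:2]-c)@V_[:,0];print(n,len(P),'c',c.round(1),'ax',a.round(3),'yaw',np.degrees(np.arctan2(a[1],a[0])).round(1),'t',t.min().round(1),t.max().round(1),'s',s.min().round(1),s.max().round(1));return c,a
red=box(275,325,180,210)&((H<8)|(H>172))&(S>150)
line(pts(red,48),'red')
bl=box(238,286,188,212)&(V>110)&(S<40)
line(pts(bl,47),'blade')
both=red|bl
line(pts(both,47),'file')
mat=box(140,200,140,235)&(H>5)&(H<16)&(S>110)
mat=cv2.morphologyEx(mat.astype(np.uint8),cv2.MORPH_OPEN,np.ones((3,3)));n,L,st,_=cv2.connectedComponentsWithStats(mat);k=1+np.argmax(st[1:,4]);mat=L==k
P=pts(mat,3);print('mat',cv2.minAreaRect(P[:,:2].astype(np.float32)))
# jig hole in top & scene
print('hole top', px_z('top',[[260,207.8]],40))
bm=box(340,372,170,235)&(H>100)&(H<130)&(S>130)
print('blue px top',u[bm].mean(),v[bm].mean(), u[bm].min(),u[bm].max(),v[bm].min(),v[bm].max())
# lid
g=box(228,280,150,180)&(H>60)&(H<95)&(S>80)
G=C[g];G=G[~np.isnan(G[:,0])]
a=np.radians(8.6);ex=np.array([np.cos(a),np.sin(a)]);ey=np.array([-ex[1],ex[0]]);c=np.array([483.3,7.1])
lx=(G[:,:2]-c)@ex;ly=(G[:,:2]-c)@ey
for zz in range(45,185,15):
    m=(G[:,2]>zz)&(G[:,2]<=zz+15)
    if m.any():print(zz,'lx',np.percentile(lx[m],[5,50,95]).round(1),'ly',ly[m].min().round(),ly[m].max().round(),m.sum())
# scene stand pins
hs=cv2.cvtColor(im2,cv2.COLOR_BGR2HSV)
b2=box(135,165,200,260)&(hs[...,0]>100)&(hs[...,0]<130)&(hs[...,1]>130)
print('blue px scene',u[b2].mean(),v[b2].mean(),u[b2].min(),u[b2].max(),v[b2].min(),v[b2].max())
for z in(78,62):print(px_z('top',[[u[bm].mean(),v[bm].mean()]],z))
print('scene',px_z('scene',[[u[b2].mean(),v[b2].mean()]],62))
E
```

```text
red 170 c [ 487.1 -111.1] ax [-0.16   0.987] yaw 99.2 t -40.5 42.1 s -9.7 10.2
blade 274 c [470.2  -8.6] ax [-0.17   0.986] yaw 99.8 t -60.3 60.3 s -10.2 10.7
file 444 c [476.7 -47.9] ax [-0.165  0.986] yaw 99.5 t -104.7 100.1 s -10.4 10.4
mat ((511.8688659667969, 288.0548095703125), (258.7174987792969, 129.42730712890625), 2.768465995788574)
hole top [[442.93265302  -0.91117909  40.        ]]
blue px top 354.79411764705884 200.97058823529412 351 358 198 203
45 lx [64.5 65.2 66.2] ly -54.0 52.0 31
60 lx [65.5 67.  68.2] ly -57.0 54.0 66
75 lx [67.8 69.1 70.7] ly -57.0 52.0 66
90 lx [70.  71.4 72.8] ly -57.0 54.0 72
105 lx [72.2 73.6 74.9] ly -57.0 54.0 73
120 lx [74.3 75.8 77.3] ly -57.0 54.0 78
135 lx [76.4 78.2 80.6] ly -57.0 55.0 82
150 lx [78.6 80.4 86.9] ly -58.0 55.0 91
165 lx [81.4 85.1 89.3] ly -58.0 56.0 131
blue px scene 153.25423728813558 228.23728813559322 150 156 223 234
[[ 460.22407774 -274.74423876   78.        ]]
[[ 461.99801185 -278.62356013   62.        ]]
scene [[ 459.69632755 -275.20234529   62.        ]]
```

```bash
cat > way.py <<'E'
import numpy as np
from scipy.spatial.transform import Rotation as R
from plant import readout
def plan(wps,start=None):
    """wps: list of (x,y,z,roll,pitch,yaw deg). prints fractions per call"""
    o=readout.observe()
    if start is None: p=np.array(o['position']);r=R.from_euler('xyz',o['tool_rot'])
    else: p=np.array(start[:3],float);r=R.from_euler('xyz',start[3:],degrees=True)
    print('now',np.round(p,1),np.round(r.as_euler('xyz',degrees=True),2),'F',np.round(o['force'],1),'t',round(o['time'],2),'w',round(o['gripper_width'],1))
    for w in wps:
        q=np.array(w[:3],float);s=R.from_euler('xyz',w[3:],degrees=True)
        dp=r.inv().apply(q-p);dr=(r.inv()*s).as_rotvec(degrees=True)
        print(w,'->',np.round(dp/500,4),np.round(dr/90,4),'|',np.linalg.norm(dp).round(),np.linalg.norm(dr).round(1))
        p,r=q,s
E
python3 - <<'E'
from way import *
plan([(265,315,235,180,0,142),(376,102,235,180,0,120.8),(487,-111,150,180,0,99.4),(487,-111,36,180,0,99.4)])
E
```

```text
now [153.9 527.8 238.2] [-1.7993e+02 -1.0000e-02  1.6374e+02] F [-0.2  0.2 -0.1] t 0.1 w 88.0
(265, 315, 235, 180, 0, 142) -> [-0.3325 -0.3463  0.0068] [-0.0008 -0.      0.2415] | 240.0 21.7
(376, 102, 235, 180, 0, 120.8) -> [-0.4372 -0.199  -0.    ] [ 0.     -0.      0.2356] | 240.0 21.2
(487, -111, 150, 180, 0, 99.4) -> [-0.4796 -0.0274  0.17  ] [-0.     -0.      0.2378] | 255.0 21.4
(487, -111, 36, 180, 0, 99.4) -> [ 0.    -0.     0.228] [0. 0. 0.] | 114.0 0.0
```

```bash

python3 -m inch '[[-0.066,-0.069,0,0,0,0.048,60],[-0.133,-0.138,0,0,0,0.096,60],[-0.2,-0.208,0,0,0,0.145,60],[-0.266,-0.277,0.004,0,0,0.193,60],[-0.332,-0.346,0.006,0,0,0.241,60]]' 60
python3 -m inch '[[-0.087,-0.04,0,0,0,0.047,60],[-0.175,-0.08,0,0,0,0.094,60],[-0.262,-0.12,0,0,0,0.141,60],[-0.35,-0.16,0,0,0,0.188,60],[-0.437,-0.199,0,0,0,0.236,60]]'
python3 -m inch '[[-0.094,-0.006,0.034,0,0,0.048,60],[-0.188,-0.012,0.068,0,0,0.096,60],[-0.282,-0.017,0.102,0,0,0.144,60],[-0.376,-0.022,0.136,0,0,0.192,60],[-0.47,-0.027,0.17,0,0,0.238,60]]'
python3 - <<'E'
from way import *
from h import *
plan([(487,-111,36,180,0,99.4)])
im,d=grab('top','top1');cv2.imwrite('pics/c1.png',cv2.resize(im[130:230,225:375],(750,500),interpolation=cv2.INTER_CUBIC))
im,d=grab('scene','sc1');cv2.imwrite('pics/c2.png',cv2.resize(im[120:280,130:310],(720,640)[:2] if 0 else (675,600),interpolation=cv2.INTER_CUBIC))
E
```

```text
time: 0.6
position: [265.1, 313.6, 235.5]
tool_rot: [-3.141, -0.0, 2.477]
force: [0.6, 0.6, 0.4]
gripper_width: 60.1
time: 1.1
position: [376.4, 100.7, 235.8]
tool_rot: [3.141, -0.0, 2.105]
force: [0.2, 0.8, 0.4]
gripper_width: 60.0
time: 1.6
position: [485.1, -107.9, 149.9]
tool_rot: [-3.141, -0.0, 1.731]
force: [0.9, 0.7, 0.7]
gripper_width: 59.8
now [ 485.1 -107.9  149.9] [-1.7998e+02 -2.0000e-02  9.9180e+01] F [0.9 0.7 0.7] t 1.6 w 59.8
(487, -111, 36, 180, 0, 99.4) -> [-0.0068  0.0029  0.2278] [-0.0002 -0.0002 -0.0024] | 114.0 0.2
```

View pics/c2.png

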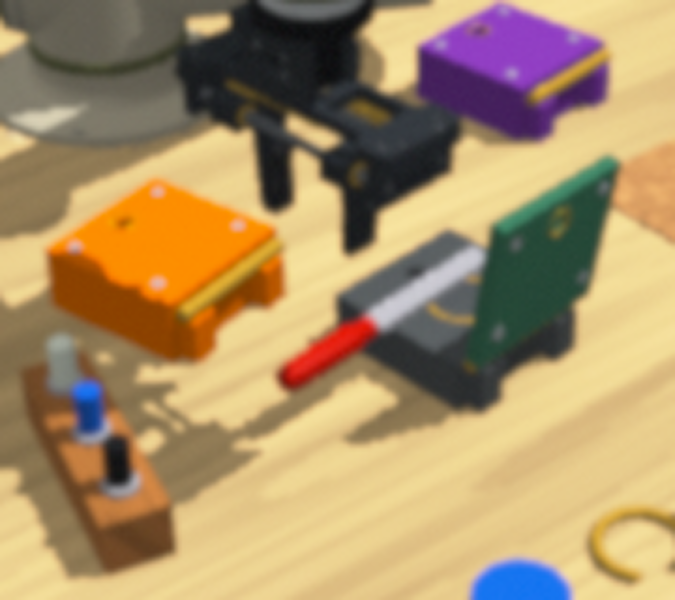

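The gripper is above the handle with its jaws across it, and the body is clear of the lid in y. I'll go down, grip and lift.

```bash

python3 -m inch '[[-0.002,0.001,0.06,0,0,0,60],[-0.004,0.002,0.12,0,0,0,60],[-0.006,0.003,0.18,0,0,0,60],[-0.006,0.003,0.22,0,0,0,60],[-0.006,0.003,0.244,0,0,0,60]]'
python3 -m inch '[[0,0,0,0,0,0,0],[0,0,0,0,0,0,0],[0,0,0,0,0,0,0],[0,0,0,0,0,0,0],[0,0,0,0,0,0,0]]' 60
python3 -m inch '[[0,0,0,0,0,0,0],[0,0,-0.01,0,0,0,0],[0,0,-0.03,0,0,0,0],[0,0,-0.05,0,0,0,0],[0,0,-0.08,0,0,0,0]]' 60
python3 - <<'E'
from way import *
from h import *
plan([(487,-111,150,180,0,99.4)])
im,d=grab('scene','sc2');cv2.imwrite('pics/c3.png',cv2.resize(im[120:280,130:310],(675,600),interpolation=cv2.INTER_CUBIC))
E
```

```text
time: 2.2
position: [485.8, -107.8, 27.4]
tool_rot: [-3.139, -0.002, 1.735]
force: [1.1, 0.3, 0.9]
gripper_width: 59.8
time: 2.7
position: [486.9, -108.7, 29.4]
tool_rot: [3.141, 0.001, 1.735]
force: [0.5, 0.2, -0.2]
gripper_width: 22.0
time: 3.2
position: [486.4, -108.6, 69.6]
tool_rot: [-3.141, -0.0, 1.735]
force: [-0.3, 0.0, -1.4]
gripper_width: 20.2
now [ 486.4 -108.6   69.6] [-1.7997e+02 -2.0000e-02  9.9390e+01] F [-0.3  0.  -1.4] t 3.2 w 20.2
(487, -111, 150, 180, 0, 99.4) -> [-0.0049  0.0003 -0.1608] [-0.0004 -0.0002 -0.0001] | 80.0 0.0
```

View pics/c3.png

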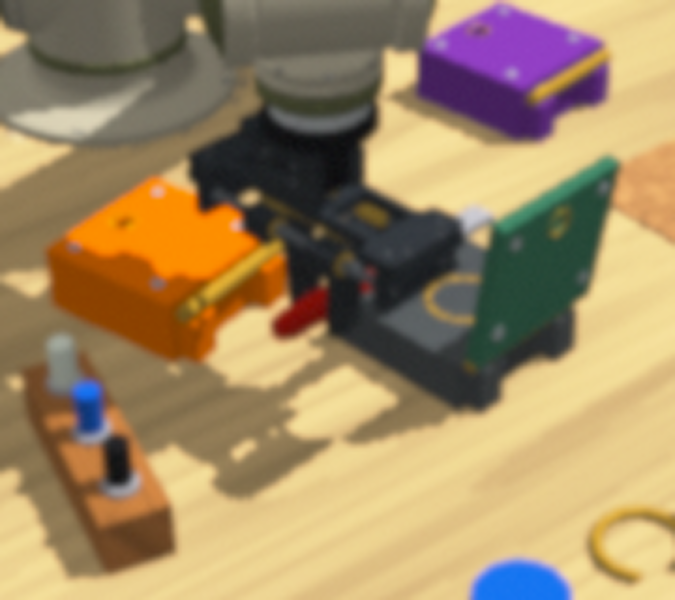

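```bash

python3 -m inch '[[0,0,-0.076,0,0,0,0],[0,0,-0.152,0,0,0,0],[0,0,-0.228,0,0,0,0],[0,0,-0.304,0,0,0,0],[0,0,-0.38,0,0,0,0]]' 60
python3 - <<'E'
from way import *
from h import *
plan([(515,30,260,180,0,127),(545,170,260,180,0,155),(570,291,190,180,0,182.8),(570,291,60,180,0,182.8)])
im,d=grab('scene','sc3');cv2.imwrite('pics/c4.png',cv2.resize(im[60:280,130:380],(682,600),interpolation=cv2.INTER_CUBIC))
E
```

```text
time: 3.75
position: [486.1, -108.4, 260.8]
tool_rot: [3.141, 0.0, 1.735]
force: [0.7, -0.2, -1.9]
gripper_width: 20.4
now [ 486.1 -108.4  260.8] [1.7998e+02 2.0000e-02 9.9390e+01] F [ 0.7 -0.2 -1.9] t 3.75 w 20.4
(515, 30, 260, 180, 0, 127) -> [0.2637 0.1021 0.0016] [ 1.000e-04  3.000e-04 -3.068e-01] | 141.0 27.6
(545, 170, 260, 180, 0, 155) -> [0.1875 0.2164 0.    ] [-0.      0.     -0.3111] | 143.0 28.0
(570, 291, 190, 180, 0, 182.8) -> [0.057  0.2405 0.14  ] [-0.      0.     -0.3089] | 142.0 27.8
(570, 291, 60, 180, 0, 182.8) -> [ 0.   -0.    0.26] [0. 0. 0.] | 130.0 0.0
```

View pics/c4.png

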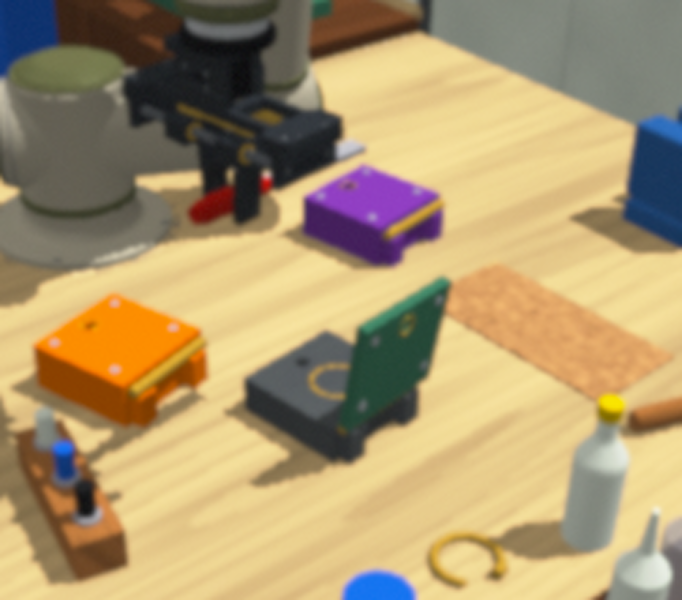

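The file is held about level and clear of the jig. I'll carry it over to the mat.

```bash

python3 -m inch '[[0.053,0.02,0,0,0,-0.061,0],[0.106,0.04,0,0,0,-0.122,0],[0.158,0.061,0,0,0,-0.183,0],[0.211,0.082,0,0,0,-0.245,0],[0.264,0.102,0,0,0,-0.307,0]]' 60
python3 -m inch '[[0.037,0.043,0,0,0,-0.062,0],[0.075,0.086,0,0,0,-0.124,0],[0.113,0.13,0,0,0,-0.187,0],[0.15,0.173,0,0,0,-0.249,0],[0.188,0.216,0,0,0,-0.311,0]]' 60
python3 -m inch '[[0.011,0.048,0.02,0,0,-0.062,0],[0.022,0.096,0.05,0,0,-0.124,0],[0.034,0.144,0.08,0,0,-0.185,0],[0.046,0.192,0.11,0,0,-0.247,0],[0.057,0.241,0.14,0,0,-0.309,0]]' 60
python3 -m inch '[[0,0,0.04,0,0,0,0],[0,0,0.08,0,0,0,0],[0,0,0.12,0,0,0,0],[0,0,0.16,0,0,0,0],[0,0,0.2,0,0,0,0]]' 60
python3 - <<'E'
from way import *
from h import *
plan([(570,291,60,180,0,182.8)])
im,d=grab('scene','sc4');cv2.imwrite('pics/c5.png',cv2.resize(im[60:280,230:480],(682,600),interpolation=cv2.INTER_CUBIC))
im,d=grab('top','top4');cv2.imwrite('pics/c5t.png',cv2.resize(im[100:260,90:290],(750,600),interpolation=cv2.INTER_CUBIC))
E
```

```text
time: 4.3
position: [515.3, 31.1, 258.9]
tool_rot: [3.142, 0.0, 2.221]
force: [0.5, -0.1, -1.5]
gripper_width: 20.4
time: 4.8
position: [545.0, 171.2, 258.8]
tool_rot: [-3.142, 0.0, 2.71]
force: [0.7, -1.3, -1.9]
gripper_width: 20.2
time: 5.3
position: [570.0, 292.2, 188.2]
tool_rot: [3.142, 0.0, -3.088]
force: [0.2, -0.9, -1.7]
gripper_width: 20.2
time: 5.8
position: [570.0, 291.2, 88.0]
tool_rot: [3.142, 0.0, -3.092]
force: [0.4, -0.7, -2.3]
gripper_width: 20.7
now [570.  291.2  88. ] [ 1.8000e+02  1.0000e-02 -1.7718e+02] F [ 0.4 -0.7 -2.3] t 5.8 w 20.7
(570, 291, 60, 180, 0, 182.8) -> [-0.     -0.0004  0.0561] [0.     0.0001 0.0002] | 28.0 0.0
```

View pics/c5.png

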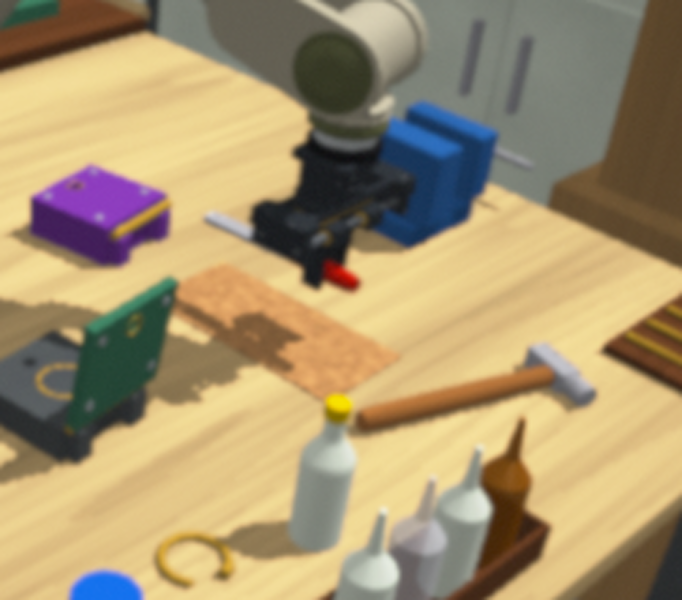

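View pics/c5t.png

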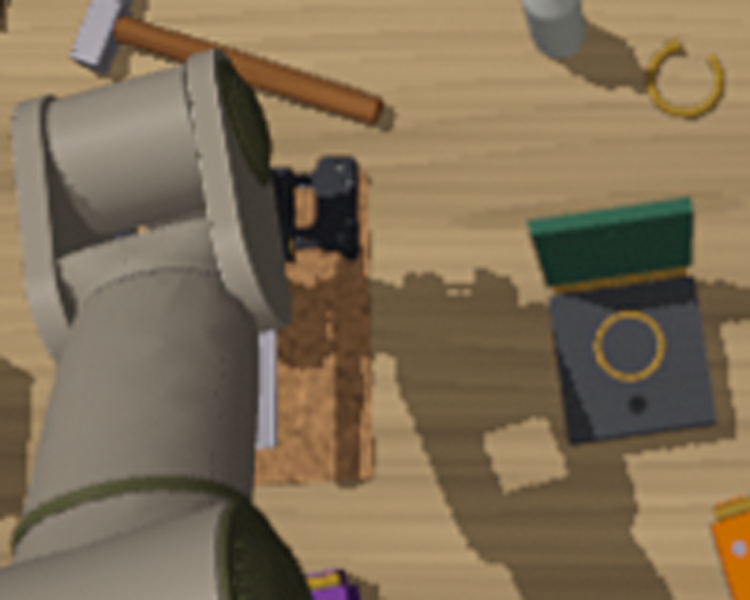

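```bash

python3 -m inch '[[0,0,0.05,0,0,0,0],[0,0,0.09,0,0,0,0],[0,0,0.125,0,0,0,0],[0,0,0.15,0,0,0,0],[0,0,0.16,0,0,0,0]]' 60
python3 -m inch '[[0,0,0,0,0,0,0],[0,0,0.001,0,0,0,0],[0,0,0.002,0,0,0,0],[0,0,0.003,0,0,0,0],[0,0,0.003,0,0,0,0]]' 60
python3 - <<'E'
from way import *
from h import *
plan([(570,291,60,180,0,182.8)])
im,d=grab('scene','sc5');cv2.imwrite('pics/c6.png',cv2.resize(im[100:220,280:420],(700,600),interpolation=cv2.INTER_CUBIC))
E
```

```text
time: 6.4
position: [570.1, 291.2, 8.4]
tool_rot: [-3.141, -0.001, -3.092]
force: [-0.0, -0.3, -1.8]
gripper_width: 20.2
time: 6.9
position: [570.2, 291.3, 7.6]
tool_rot: [3.142, 0.0, -3.092]
force: [-0.3, 0.5, -1.7]
gripper_width: 20.4
now [570.2 291.3   7.6] [ 1.8000e+02  2.0000e-02 -1.7718e+02] F [-0.3  0.5 -1.7] t 6.9 w 20.4
(570, 291, 60, 180, 0, 182.8) -> [ 0.0004 -0.0005 -0.1047] [0.0001 0.0003 0.0002] | 52.0 0.0
```

View pics/c6.png

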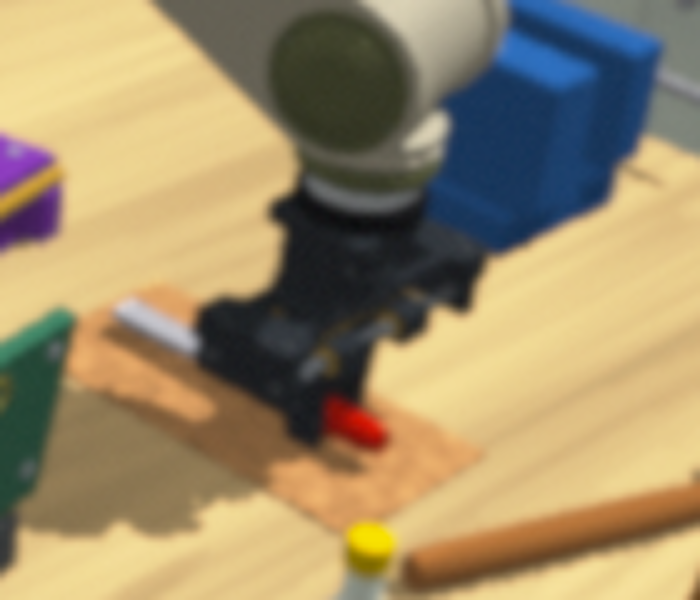

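```bash

python3 -m inch '[[0,0,0.002,0,0,0,0],[0,0,0.004,0,0,0,0],[0,0,0.006,0,0,0,0],[0,0,0.006,0,0,0,0],[0,0,0.006,0,0,0,0]]' 60
python3 -m inch '[[0,0,0,0,0,0,30],[0,0,0,0,0,0,40],[0,0,0,0,0,0,50],[0,0,0,0,0,0,50],[0,0,-0.01,0,0,0,50]]' 20
python3 -m inch '[[0,0,-0.08,0,0,0,50],[0,0,-0.16,0,0,0,50],[0,0,-0.24,0,0,0,50],[0,0,-0.32,0,0,0,50],[0,0,-0.4,0,0,0,50]]'
python3 - <<'E'
from way import *
from h import *
plan([(655,150,235,180,0,100+90)])
im,d=grab('scene','sc6');cv2.imwrite('pics/c7.png',cv2.resize(im[100:220,280:420],(700,600),interpolation=cv2.INTER_CUBIC))
E
```

```text
time: 7.45
position: [570.1, 291.2, 4.3]
tool_rot: [-3.142, -0.0, -3.092]
force: [0.8, -0.3, -3.0]
gripper_width: 20.2
time: 7.95
position: [569.8, 291.1, 9.0]
tool_rot: [-3.141, -0.001, -3.092]
force: [0.5, -0.6, 0.4]
gripper_width: 50.0
time: 8.45
position: [569.8, 291.1, 211.6]
tool_rot: [3.141, 0.001, -3.092]
force: [0.9, 0.3, -0.2]
gripper_width: 50.1
now [569.8 291.1 211.6] [ 1.7999e+02  3.0000e-02 -1.7718e+02] F [ 0.9  0.3 -0.2] t 8.45 w 50.1
(655, 150, 235, 180, 0, 190) -> [-0.1563 -0.2903 -0.0467] [ 0.0001  0.0003 -0.0798] | 167.0 7.2
```

View pics/c7.png

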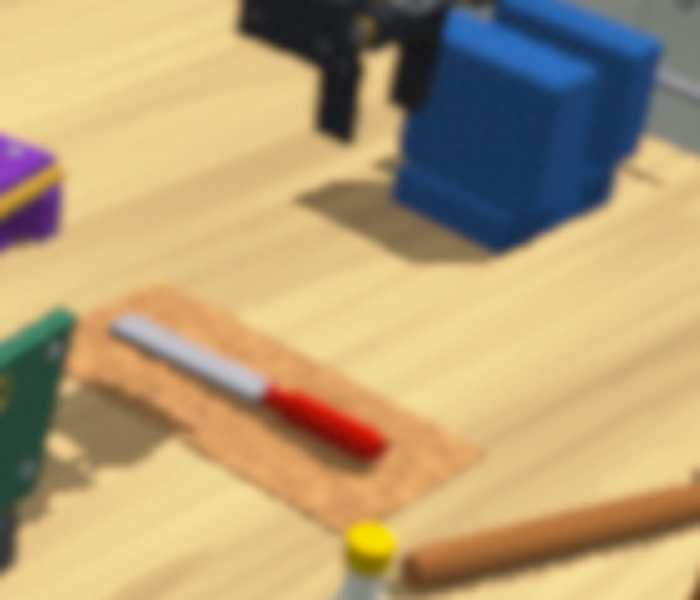

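The file lies flat in the middle of the mat, released. Next I go behind the lid with the fingers closed.

```bash

python3 - <<'E'
from way import *
plan([(585,150,220,180,0,186),(600,24,215,180,0,188.6),(600,24,140,180,0,188.6)])
E
```

```text
now [571.7 291.8 219. ] [ 179.84    0.66 -177.17] F [-0.1  0.4  5.5] t 8.5 w 50.1
(585, 150, 220, 180, 0, 186) -> [-0.0126 -0.2846 -0.0027] [ 0.0016  0.0074 -0.0353] | 142.0 3.2
(600, 24, 215, 180, 0, 188.6) -> [-0.0035 -0.2538  0.01  ] [ 0.      0.     -0.0289] | 127.0 2.6
(600, 24, 140, 180, 0, 188.6) -> [ 0.   -0.    0.15] [0. 0. 0.] | 75.0 0.0
```

```bash

python3 -m inch '[[-0.002,-0.057,0,0,0,-0.007,0],[-0.004,-0.114,0,0,0,-0.014,0],[-0.006,-0.171,0,0,0,-0.021,0],[-0.008,-0.228,0,0,0,-0.028,0],[-0.012,-0.284,0,0,0,-0.035,0]]' 20
python3 -m inch '[[0,-0.05,0,0,0,-0.006,0],[-0.001,-0.1,0,0,0,-0.012,0],[-0.002,-0.15,0,0,0,-0.018,0],[-0.003,-0.2,0,0,0,-0.024,0],[-0.0035,-0.254,0,0,0,-0.029,0]]'
python3 -m inch '[[0,0,0.03,0,0,0,0],[0,0,0.06,0,0,0,0],[0,0,0.09,0,0,0,0],[0,0,0.12,0,0,0,0],[0,0,0.15,0,0,0,0]]'
python3 - <<'E'
from way import *
from h import *
plan([(600,24,140,180,0,188.6)])
im,d=grab('scene','sc7');cv2.imwrite('pics/c8.png',cv2.resize(im[90:270,180:380],(666,600),interpolation=cv2.INTER_CUBIC))
E
```

```text
time: 9.0
position: [583.0, 148.6, 209.6]
tool_rot: [-3.142, 0.0, -3.037]
force: [0.8, 0.3, 0.1]
gripper_width: 12.0
time: 9.5
position: [598.0, 22.7, 209.6]
tool_rot: [-3.142, 0.0, -2.991]
force: [0.4, 0.1, 0.3]
gripper_width: 0.2
time: 10.0
position: [598.0, 23.5, 134.0]
tool_rot: [-3.141, 0.0, -2.992]
force: [-0.5, -0.2, -0.3]
gripper_width: 0.3
now [598.   23.5 134. ] [-1.7999e+02  2.0000e-02 -1.7143e+02] F [-0.5 -0.2 -0.3] t 10.0 w 0.3
(600, 24, 140, 180, 0, 188.6) -> [-0.0041  0.0003 -0.0121] [-0.0001  0.0002 -0.0003] | 6.0 0.0
```

View pics/c8.png

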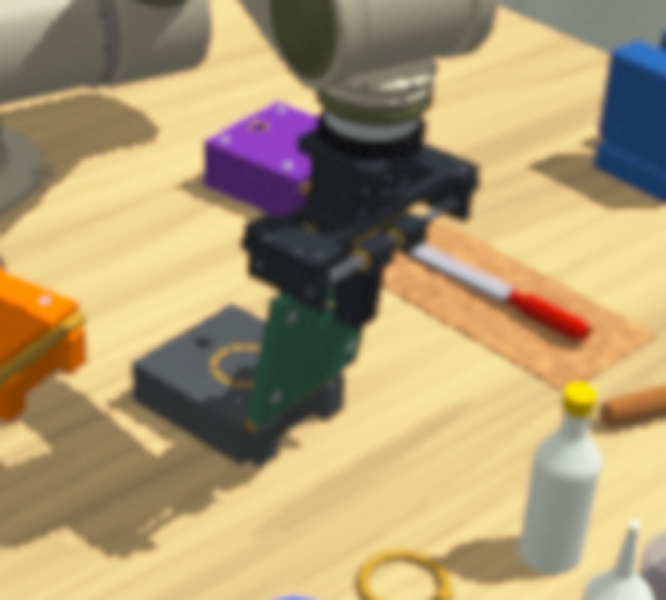

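```bash

python3 -m inch '[[0.026,0,0,0,0,0,0],[0.044,0,-0.006,0,0,0,0],[0.062,0,-0.012,0,0,0,0],[0.088,0,-0.014,0,0,0,0],[0.116,0,-0.014,0,0,0,0]]'
python3 -m inch '[[0.028,0,0.008,0,0,0,0],[0.058,0,0.019,0,0,0,0],[0.082,0,0.036,0,0,0,0],[0.106,0,0.054,0,0,0,0],[0.122,0,0.074,0,0,0,0]]'
python3 - <<'E'
from way import *
from h import *
plan([])
im,d=grab('scene','sc8');cv2.imwrite('pics/c9.png',cv2.resize(im[90:270,180:380],(666,600),interpolation=cv2.INTER_CUBIC))
E
```

```text
time: 10.55
position: [540.7, 14.8, 142.3]
tool_rot: [-3.141, 0.002, -2.992]
force: [1.8, 1.1, -1.2]
gripper_width: 0.1
time: 11.05
position: [479.8, 5.6, 105.2]
tool_rot: [-3.141, 0.002, -2.992]
force: [0.0, -0.0, 1.4]
gripper_width: 0.7
now [479.8   5.6 105.2] [-1.7995e+02  9.0000e-02 -1.7143e+02] F [ 0.  -0.   1.4] t 11.05 w 0.7
```

View pics/c9.png

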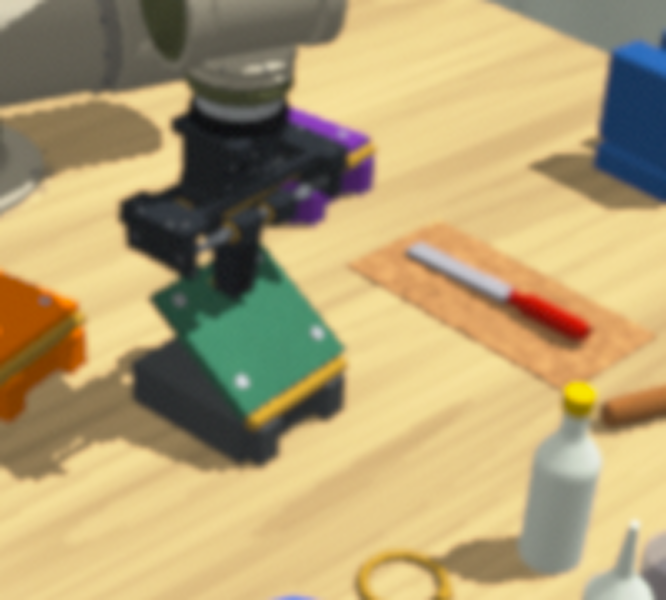

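```bash

python3 -m inch '[[0.014,0,0.021,0,0,0,0],[0.025,0,0.042,0,0,0,0],[0.035,0,0.066,0,0,0,0],[0.041,0,0.084,0,0,0,0],[0.041,0,0.094,0,0,0,0]]'
python3 -m inch '[[0,0,0.003,0,0,0,0],[0,0,0.006,0,0,0,0],[0,0,0.009,0,0,0,0],[0,0,0.012,0,0,0,0],[0,0,0.012,0,0,0,0]]'
python3 - <<'E'
from way import *
plan([])
E
```

```text
time: 11.6
position: [459.8, 2.7, 57.2]
tool_rot: [3.141, -0.001, -2.992]
force: [-1.0, -0.0, 3.4]
gripper_width: 0.2
time: 12.1
position: [460.0, 2.8, 51.6]
tool_rot: [-3.141, -0.0, -2.992]
force: [-3.5, -0.6, 7.4]
gripper_width: 0.4
now [460.    2.8  51.6] [-1.7999e+02 -2.0000e-02 -1.7141e+02] F [-3.5 -0.6  7.4] t 12.1 w 0.4
```

```bash

python3 -m inch '[[0,0,0.001,0,0,0,0],[0,0,0.002,0,0,0,0],[0,0,0.003,0,0,0,0],[0,0,0.004,0,0,0,0],[0,0,0.004,0,0,0,0]]'
python3 -m inch '[[0,0,-0.05,0,0,0,0],[0,0,-0.1,0,0,0,0],[0,0,-0.2,0,0,0,0],[0,0,-0.28,0,0,0,0],[0,0,-0.36,0,0,0,0]]'
python3 - <<'E'
from way import *
from h import *
plan([(461,-120,232,180,0,174),(461,-276,150,180,0,169)])
E
```

```text
time: 12.6
position: [460.0, 2.7, 50.4]
tool_rot: [-3.141, 0.0, -2.991]
force: [-7.3, -0.5, 18.1]
gripper_width: 0.1
time: 13.1
position: [460.2, 2.9, 231.5]
tool_rot: [-3.141, 0.002, -2.992]
force: [0.5, 0.3, -1.1]
gripper_width: 0.6
now [460.2   2.9 231.5] [-1.7998e+02  9.0000e-02 -1.7141e+02] F [ 0.5  0.3 -1.1] t 13.1 w 0.6
(461, -120, 232, 180, 0, 174) -> [ 0.0352 -0.2433 -0.001 ] [-1.000e-04  1.100e-03  1.621e-01] | 123.0 14.6
(461, -276, 150, 180, 0, 169) -> [-0.0326 -0.3103  0.164 ] [-0.     -0.      0.0556] | 176.0 5.0
```

```bash

python3 -m inch '[[0.007,-0.05,0,0,0,0.032,50],[0.014,-0.1,0,0,0,0.064,50],[0.021,-0.15,0,0,0,0.1,50],[0.028,-0.2,0,0,0,0.13,50],[0.035,-0.243,0,0,0,0.162,50]]' 40
python3 -m inch '[[-0.006,-0.06,0.01,0,0,0.01,50],[-0.012,-0.12,0.03,0,0,0.02,50],[-0.018,-0.18,0.06,0,0,0.03,50],[-0.025,-0.25,0.11,0,0,0.04,50],[-0.032,-0.313,0.164,0,0,0.045,50]]'
python3 - <<'E'
from way import *
from h import *
plan([(462,-278,48,180,0,170)])
im,d=grab('scene','sc9');cv2.imwrite('pics/c10.png',cv2.resize(im[150:290,100:300],(800,560),interpolation=cv2.INTER_CUBIC))
im,d=grab('top','top9');cv2.imwrite('pics/c11.png',cv2.resize(im[150:250,225:375],(750,500),interpolation=cv2.INTER_CUBIC))
E
```

```text
time: 13.6
position: [461.3, -121.3, 229.5]
tool_rot: [-3.141, 0.001, 3.035]
force: [0.6, 0.5, -0.2]
gripper_width: 38.5
time: 14.1
position: [460.9, -279.2, 147.0]
tool_rot: [-3.14, 0.002, 2.966]
force: [0.7, -0.0, 0.4]
gripper_width: 50.5
now [ 460.9 -279.2  147. ] [-1.7993e+02  1.3000e-01  1.6991e+02] F [ 0.7 -0.   0.4] t 14.1 w 50.5
(462, -278, 48, 180, 0, 170) -> [-0.0013  0.0029  0.198 ] [-0.0008  0.0015 -0.001 ] | 99.0 0.2
```

View pics/c10.png

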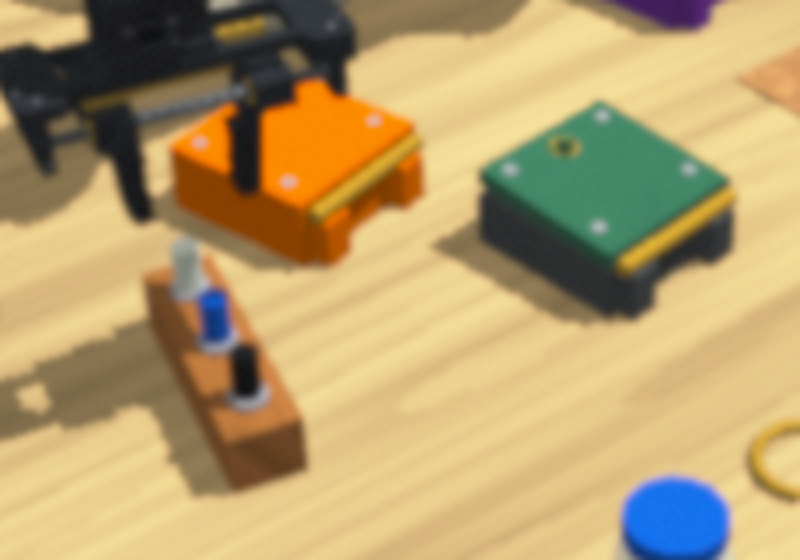

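View pics/c11.png

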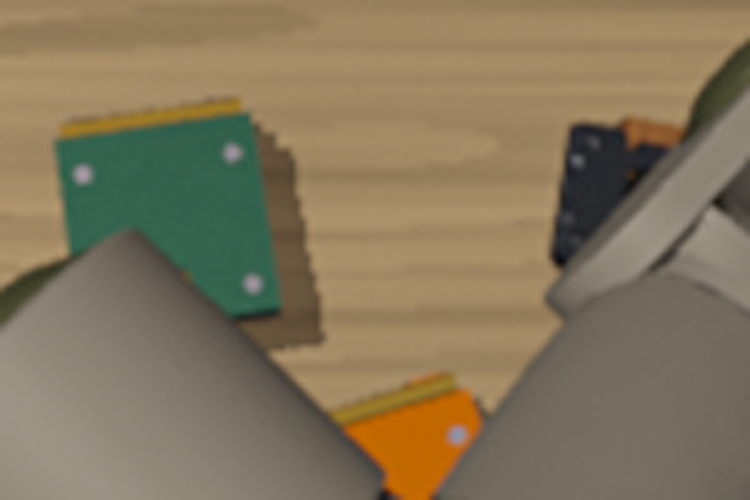

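The lid is down and ajar, with the brass ring at scene pixel (241,187). The gripper is over the blue pin. Now I take the pin.

```bash

python3 -m inch '[[-0.001,0.002,0.05,0,0,0,50],[-0.001,0.003,0.1,0,0,0,50],[-0.001,0.003,0.15,0,0,0,50],[-0.001,0.003,0.18,0,0,0,50],[-0.001,0.003,0.194,0,0,0,50]]' 40
python3 -m inch '[[0,0,0,0,0,0,0],[0,0,0,0,0,0,0],[0,0,0,0,0,0,0],[0,0,0,0,0,0,0],[0,0,0,0,0,0,0]]' 40
python3 - <<'E'
from way import *
from h import *
plan([(462,-278,48,180,0,170)])
im,d=grab('scene','sc10');cv2.imwrite('pics/c12.png',cv2.resize(im[150:290,80:280],(800,560),interpolation=cv2.INTER_CUBIC))
E
```

```text
time: 14.7
position: [461.4, -275.1, 49.8]
tool_rot: [3.141, -0.001, 2.967]
force: [0.4, -0.4, -0.4]
gripper_width: 50.1
time: 15.2
position: [461.5, -276.1, 51.0]
tool_rot: [-3.141, 0.001, 2.966]
force: [-0.6, 0.5, 3.9]
gripper_width: 16.9
now [ 461.5 -276.1   51. ] [-1.7997e+02  6.0000e-02  1.6995e+02] F [-0.6  0.5  3.9] t 15.2 w 16.9
(462, -278, 48, 180, 0, 170) -> [-0.0017 -0.0036  0.006 ] [-0.0004  0.0007 -0.0006] | 4.0 0.1
```

View pics/c12.png

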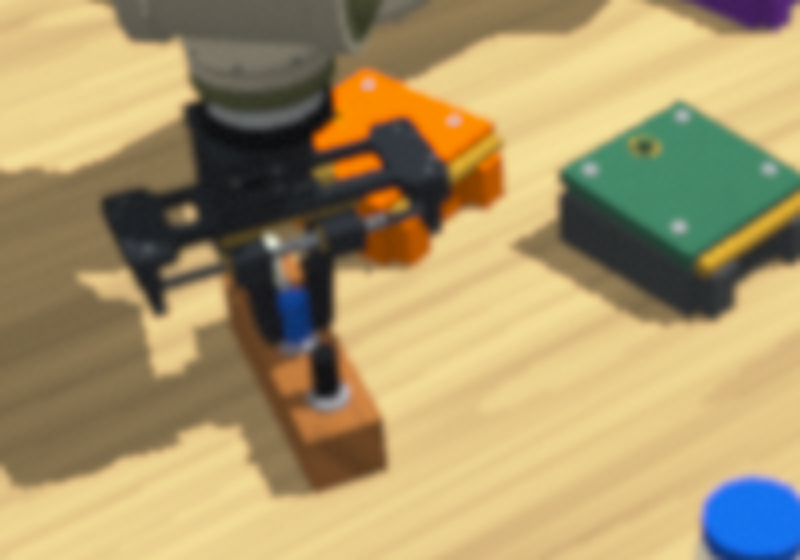

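The blue pin is gripped between the fingers in its stand hole, and its neighbours are untouched. I'll lift it straight up and measure the hole more carefully.

```bash

python3 -m inch '[[0,0,-0.03,0,0,0,0],[0,0,-0.08,0,0,0,0],[0,0,-0.13,0,0,0,0],[0,0,-0.18,0,0,0,0],[0,0,-0.22,0,0,0,0]]' 40
python3 - <<'E'
from way import *
from h import *
plan([(455,-120,160,180,0,180),(446,0.5,160,180,0,188.6)])
im,d=grab('scene','sc11');cv2.imwrite('pics/c13.png',cv2.resize(im[130:270,80:280],(800,560),interpolation=cv2.INTER_CUBIC))
v,u=np.mgrid[:384,:512]
box=lambda a,b,c_,d_:(u>=a)&(u<b)&(v>=c_)&(v<d_)
for t in('sc9','sc11'):
    im,d=load(t);crop=im[178:196,230:252];
    h=cv2.cvtColor(im,cv2.COLOR_BGR2HSV)
    g=((h[...,0]>60)&(h[...,0]<95)&(h[...,1]>80))
    m=box(234,249,181,193)&~g
    # fill: connected comp of non-green inside lid
    w=np.where(m,1.0,0);print(t,m.sum(),(u*w).sum()/w.sum(),(v*w).sum()/w.sum())
    # soft weight: deviation of hue-green measure
    b,gg,r=[im[...,i].astype(float) for i in range(3)]
    s=gg-r; s0=np.median(s[box(234,249,181,193)&g]);wt=np.clip(s0-s-8,0,None)*box(233,250,180,194)
    uc,vc=(u*wt).sum()/wt.sum(),(v*wt).sum()/wt.sum();print(' soft',uc,vc,px_z('scene',[[uc,vc]],59))
    # lid screws & outline
im,d=load('sc9');cv2.imwrite('pics/ring.png',cv2.resize(im[175:200,225:258],(792,600),interpolation=cv2.INTER_NEAREST))
im,d=load('top0')
h=cv2.cvtColor(im,cv2.COLOR_BGR2HSV)
g=255-cv2.cvtColor(im,cv2.COLOR_BGR2GRAY).astype(float)
B=box(256,265,204,212);base=np.percentile(g[B],30);wt=np.clip(g-base-3,0,None)*B
uc,vc=(u*wt).sum()/wt.sum(),(v*wt).sum()/wt.sum();print('top hole',uc,vc,px_z('top',[[uc,vc]],40))
E
```

```text
time: 15.75
position: [461.3, -276.0, 161.8]
tool_rot: [-3.141, 0.001, 2.966]
force: [0.4, -0.8, 0.1]
gripper_width: 16.7
now [ 461.3 -276.   161.8] [-1.7997e+02  5.0000e-02  1.6995e+02] F [ 0.4 -0.8  0.1] t 15.75 w 16.7
(455, -120, 160, 180, 0, 180) -> [0.0668 0.305  0.0033] [-0.0004  0.0005 -0.1117] | 156.0 10.1
(446, 0.5, 160, 180, 0, 188.6) -> [0.018 0.241 0.   ] [ 0.      0.     -0.0956] | 121.0 8.6
sc9 63 239.38095238095238 184.84126984126985
 soft 238.23955431754874 183.7462648771841 [[429.69919731   4.64352801  59.        ]]
sc11 65 239.3230769230769 184.92307692307693
 soft 238.24690734662963 183.74551880838172 [[429.70852161   4.66180929  59.        ]]
top hole 259.43030303030304 207.13131313131314 [[444.93491161   0.8044634   40.        ]]
```

View pics/c13.png

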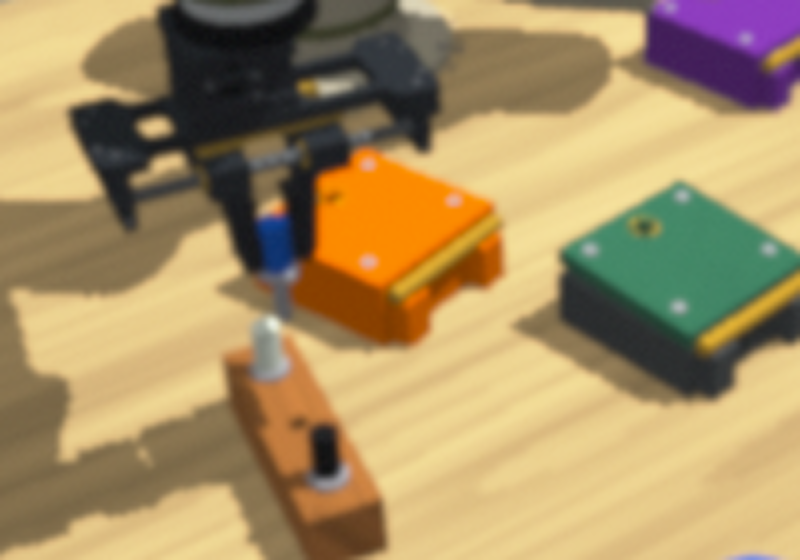

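View pics/ring.png

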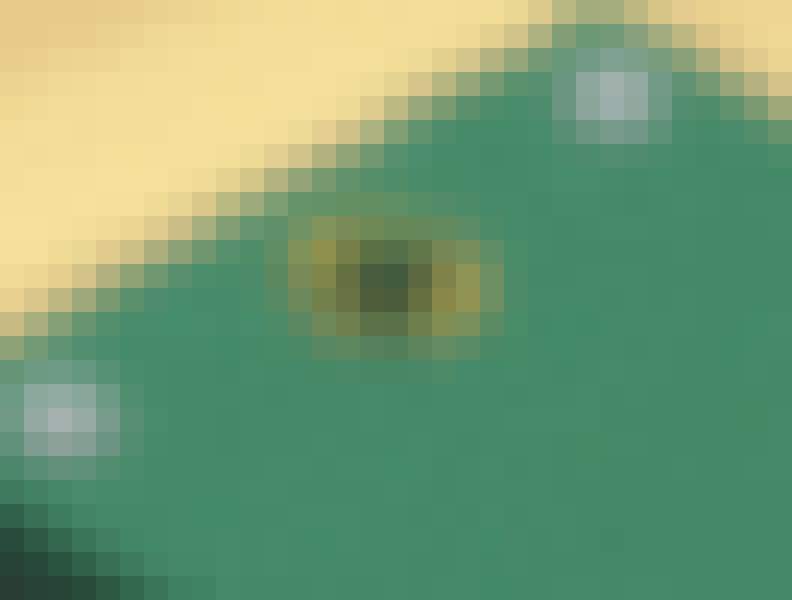

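```bash

python3 - <<'E'
from way import *
plan([(455,-138,160,180,0,170),(445.5,0.6,124,180,0,170)])
E
```

```text
now [ 462.2 -276.7  164.6] [-179.82    0.27  169.95] F [ 1.  -0.4  2.8] t 15.8 w 16.8
(455, -138, 160, 180, 0, 170) -> [0.0625 0.2707 0.008 ] [-0.0021  0.0031 -0.0005] | 139.0 0.3
(445.5, 0.6, 124, 180, 0, 170) -> [0.0668 0.2697 0.072 ] [0. 0. 0.] | 144.0 0.0
```

```bash

python3 -m inch '[[0.012,0.054,0,0,0,0,0],[0.024,0.108,0,0,0,0,0],[0.036,0.162,0,0,0,0,0],[0.048,0.216,0,0,0,0,0],[0.061,0.27,0.004,0,0,0,0]]' 40
python3 -m inch '[[0.015,0.06,0.01,0,0,0,0],[0.03,0.12,0.03,0,0,0,0],[0.045,0.18,0.05,0,0,0,0],[0.058,0.23,0.065,0,0,0,0],[0.066,0.269,0.072,0,0,0,0]]'
python3 -m inch '[[0,0,0,0,0,0,0],[0,0,0,0,0,0,0],[0,0,0,0,0,0,0],[0,0,0,0,0,0,0],[0,0,0,0,0,0,0]]'
python3 - <<'E'
from way import *
from h import *
plan([(445.5,0.6,124,180,0,170)])
im,d=grab('scene','sc12');cv2.imwrite('pics/c14.png',cv2.resize(im[145:220,200:300],(800,600),interpolation=cv2.INTER_CUBIC))
p=readout.observe()['position']
for z in (p[2],p[2]-5,p[2]-9,p[2]-44,59,40):print(z,(proj('scene',[p[0],p[1],z])[0]-[200,145])*8+4)
print('ring',(np.array([240.83,186.25])-[200,145])*8+4, px_z('scene',[[240.83,186.25]],59))
E
```

```text
time: 16.3
position: [454.5, -136.6, 157.9]
tool_rot: [3.142, -0.0, 2.966]
force: [1.1, -0.8, -0.4]
gripper_width: 16.6
time: 16.8
position: [444.8, 2.1, 121.2]
tool_rot: [3.141, -0.002, 2.967]
force: [0.4, 0.1, -0.6]
gripper_width: 16.6
time: 17.3
position: [445.9, -0.1, 122.4]
tool_rot: [-3.142, 0.0, 2.965]
force: [1.2, -0.3, -0.6]
gripper_width: 16.8
now [ 4.459e+02 -1.000e-01  1.224e+02] [-1.8000e+02  2.0000e-02  1.6989e+02] F [ 1.2 -0.3 -0.6] t 17.3 w 16.8
(445.5, 0.6, 124, 180, 0, 170) -> [ 0.001   0.0012 -0.0032] [-0.0001  0.0002 -0.0012] | 2.0 0.1
122.39663749560852 [330.09036064 181.57185077]
117.39663749560852 [329.94512734 194.39056558]
113.39663749560852 [329.82952657 204.60342914]
78.39663749560852 [328.83977025 292.39581485]
59 [328.30760685 339.86239333]
40 [327.79724024 385.56023957]
ring [330.64 334.  ] [[443.5476175    2.82265701  59.        ]]
```

View pics/c14.png

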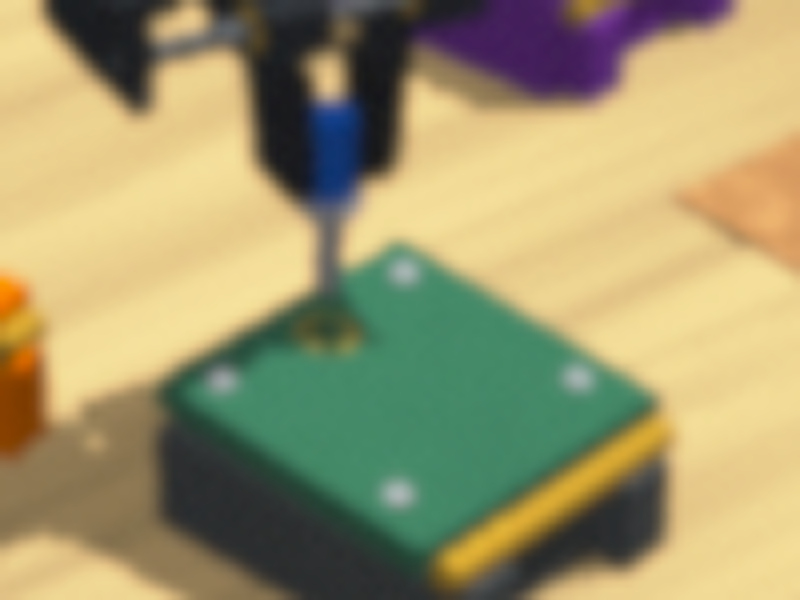

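```bash

python3 - <<'E'
from h import *
im,d=load('sc12')
c=im[152:192,222:262].astype(float)
c=np.clip((c/255)**0.6*255,0,255).astype(np.uint8)
cv2.imwrite('pics/c15.png',cv2.resize(c,(600,600),interpolation=cv2.INTER_CUBIC))
im,d=load('sc11')
c=im[180:220,130:170].astype(float)
c=np.clip((c/255)**0.6*255,0,255).astype(np.uint8)
cv2.imwrite('pics/c16.png',cv2.resize(c,(600,600),interpolation=cv2.INTER_CUBIC))
E
```

```text
(no output)
```

View pics/c15.png

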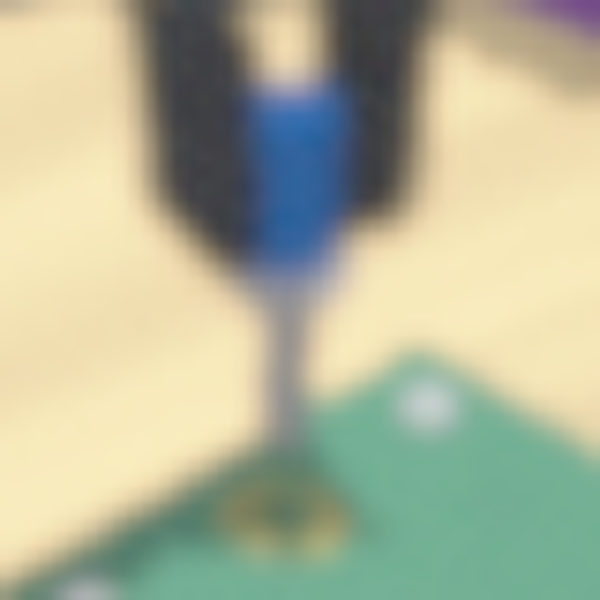

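View pics/c16.png

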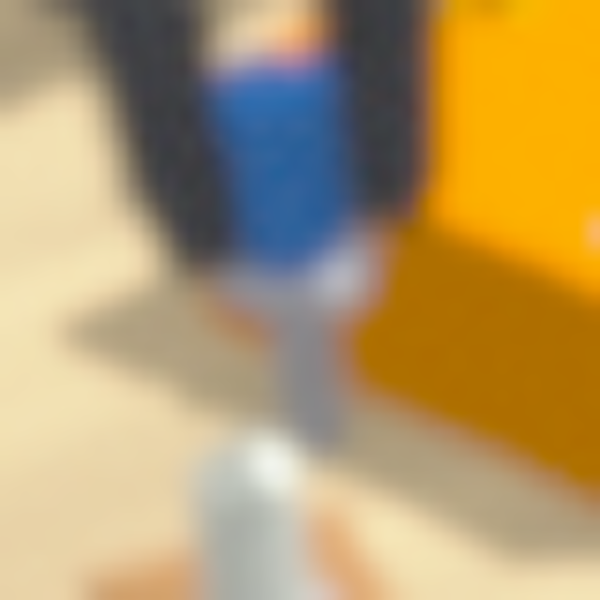

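The shaft hangs on the TCP axis, at crop x of about 287 against 287 predicted. Top and scene put the hole at about (445.5, 0.7) and (443.5, 2.8). The top camera read the pin 2 mm too low in y, so I aim at (444.6, 2.3) and go down gently.

```bash

python3 -m inch '[[0.0034,0.0043,0,0,0,0,0],[0.0034,0.0043,0.01,0,0,0,0],[0.0034,0.0043,0.02,0,0,0,0],[0.0034,0.0043,0.028,0,0,0,0],[0.0034,0.0043,0.032,0,0,0,0]]' 40
python3 -m inch '[[0,0,0.002,0,0,0,0],[0,0,0.004,0,0,0,0],[0,0,0.006,0,0,0,0],[0,0,0.008,0,0,0,0],[0,0,0.01,0,0,0,0]]'
python3 - <<'E'
from way import *
from h import *
plan([])
im,d=grab('scene','sc13');cv2.imwrite('pics/c17.png',cv2.resize(im[155:195,215:265],(750,600),interpolation=cv2.INTER_CUBIC))
E
```

```text
time: 17.85
position: [444.3, 3.0, 105.8]
tool_rot: [3.142, -0.001, 2.966]
force: [0.3, 0.0, -0.5]
gripper_width: 16.7
time: 18.35
position: [444.5, 2.9, 101.3]
tool_rot: [-3.142, 0.0, 2.966]
force: [-0.1, 0.2, -0.1]
gripper_width: 16.6
now [444.5   2.9 101.3] [-1.8000e+02  1.0000e-02  1.6995e+02] F [-0.1  0.2 -0.1] t 18.35 w 16.6
```

View pics/c17.png

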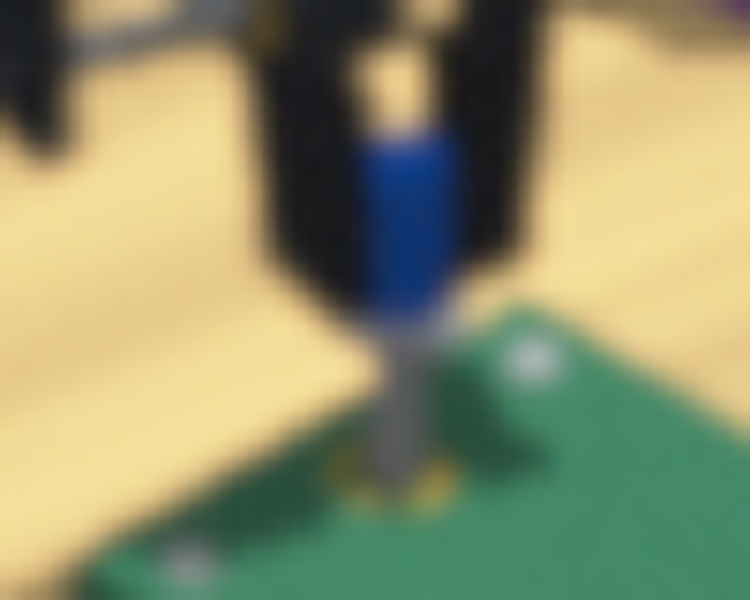

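```bash

python3 -m inch '[[0,0,0.002,0,0,0,0],[0,0,0.004,0,0,0,0],[0,0,0.006,0,0,0,0],[0,0,0.008,0,0,0,0],[0,0,0.01,0,0,0,0]]'
python3 -m inch '[[0,0,0.002,0,0,0,0],[0,0,0.004,0,0,0,0],[0,0,0.006,0,0,0,0],[0,0,0.008,0,0,0,0],[0,0,0.01,0,0,0,0]]'
python3 - <<'E'
from way import *
from h import *
plan([])
im,d=grab('scene','sc14');cv2.imwrite('pics/c18.png',cv2.resize(im[155:195,215:265],(750,600),interpolation=cv2.INTER_CUBIC))
E
```

```text
time: 18.9
position: [444.5, 2.9, 96.2]
tool_rot: [-3.142, -0.0, 2.966]
force: [-0.8, 0.6, -0.5]
gripper_width: 16.6
time: 19.4
position: [444.5, 2.9, 91.3]
tool_rot: [-3.142, -0.0, 2.966]
force: [-0.1, -0.6, -0.1]
gripper_width: 16.7
now [444.5   2.9  91.3] [-180.     -0.    169.95] F [-0.1 -0.6 -0.1] t 19.4 w 16.7
```

View pics/c18.png

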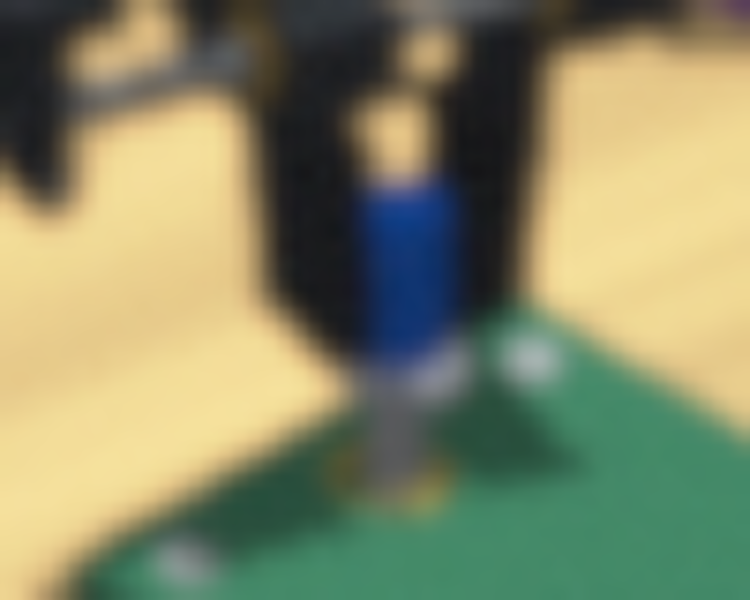

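The shaft is inside the ring, the tip about 12 mm below the lid's top face, and there is no side force. I'll carry on down.

```bash

python3 -m inch '[[0,0,0.003,0,0,0,0],[0,0,0.006,0,0,0,0],[0,0,0.009,0,0,0,0],[0,0,0.012,0,0,0,0],[0,0,0.015,0,0,0,0]]'
python3 -m inch '[[0,0,0.003,0,0,0,0],[0,0,0.006,0,0,0,0],[0,0,0.009,0,0,0,0],[0,0,0.012,0,0,0,0],[0,0,0.015,0,0,0,0]]'
python3 -m inch '[[0,0,0.003,0,0,0,0],[0,0,0.006,0,0,0,0],[0,0,0.009,0,0,0,0],[0,0,0.012,0,0,0,0],[0,0,0.015,0,0,0,0]]'
python3 - <<'E'
from way import *
from h import *
plan([])
im,d=grab('scene','sc15');cv2.imwrite('pics/c19.png',cv2.resize(im[155:195,215:265],(750,600),interpolation=cv2.INTER_CUBIC))
E
```

```text
time: 19.95
position: [444.4, 2.9, 83.7]
tool_rot: [-3.142, -0.0, 2.966]
force: [-1.0, -1.7, -0.4]
gripper_width: 17.1
time: 20.45
position: [444.4, 2.9, 76.2]
tool_rot: [-3.141, -0.0, 2.966]
force: [-1.9, -2.3, 0.6]
gripper_width: 16.7
time: 20.95
position: [444.4, 2.9, 68.7]
tool_rot: [-3.141, -0.0, 2.966]
force: [-0.9, -3.0, 2.2]
gripper_width: 16.9
now [444.4   2.9  68.7] [-179.99   -0.    169.95] F [-0.9 -3.   2.2] t 20.95 w 16.9
```

View pics/c19.png

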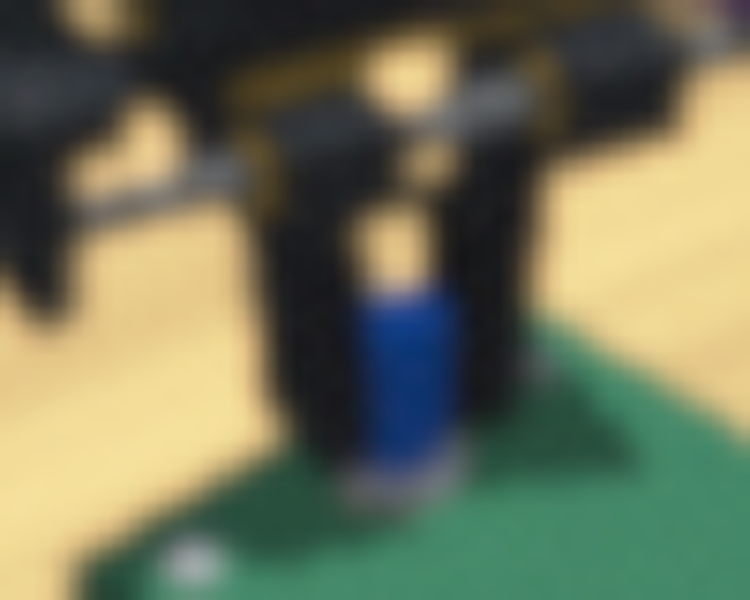

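```bash

python3 -m inch '[[0,-0.0016,0,0,0,0,0],[0,-0.0016,0.003,0,0,0,0],[0,-0.0016,0.006,0,0,0,0],[0,-0.0016,0.009,0,0,0,0],[0,-0.0016,0.011,0,0,0,0]]' 60
python3 -m inch '[[0,0,0.001,0,0,0,0],[0,0,0.002,0,0,0,0],[0,0,0.003,0,0,0,0],[0,0,0.004,0,0,0,0],[0,0,0.005,0,0,0,0]]'
python3 - <<'E'
from way import *
from h import *
plan([])
E
```

```text
time: 21.5
position: [444.2, 2.2, 63.2]
tool_rot: [3.142, -0.0, 2.966]
force: [-2.0, 0.3, 3.4]
gripper_width: 16.5
time: 22.0
position: [444.3, 2.1, 60.9]
tool_rot: [-3.142, -0.0, 2.966]
force: [-2.3, -0.8, 5.2]
gripper_width: 16.5
now [444.3   2.1  60.9] [-180.     -0.    169.95] F [-2.3 -0.8  5.2] t 22.0 w 16.5
```

```bash

python3 -m inch '[[0,0,0.001,0,0,0,0],[0,0,0.002,0,0,0,0],[0,0,0.003,0,0,0,0],[0,0,0.004,0,0,0,0],[0,0,0.004,0,0,0,0]]'
python3 -m inch '[[0,0,0.001,0,0,0,0],[0,0,0.002,0,0,0,0],[0,0,0.003,0,0,0,0],[0,0,0.003,0,0,0,0],[0,0,0.003,0,0,0,0]]'
python3 - <<'E'
from way import *
from h import *
plan([])
im,d=grab('scene','sc16');cv2.imwrite('pics/c20.png',cv2.resize(im[155:230,200:300],(800,600),interpolation=cv2.INTER_CUBIC))
E
```

```text
time: 22.5
position: [444.2, 2.1, 59.2]
tool_rot: [-3.141, 0.0, 2.966]
force: [-5.2, -0.9, 11.0]
gripper_width: 16.3
time: 23.0
position: [444.1, 2.1, 58.2]
tool_rot: [-3.141, 0.0, 2.966]
force: [-7.2, -0.5, 18.3]
gripper_width: 16.1
now [444.1   2.1  58.2] [-1.7998e+02  1.0000e-02  1.6996e+02] F [-7.2 -0.5 18.3] t 23.0 w 16.1
```

View pics/c20.png

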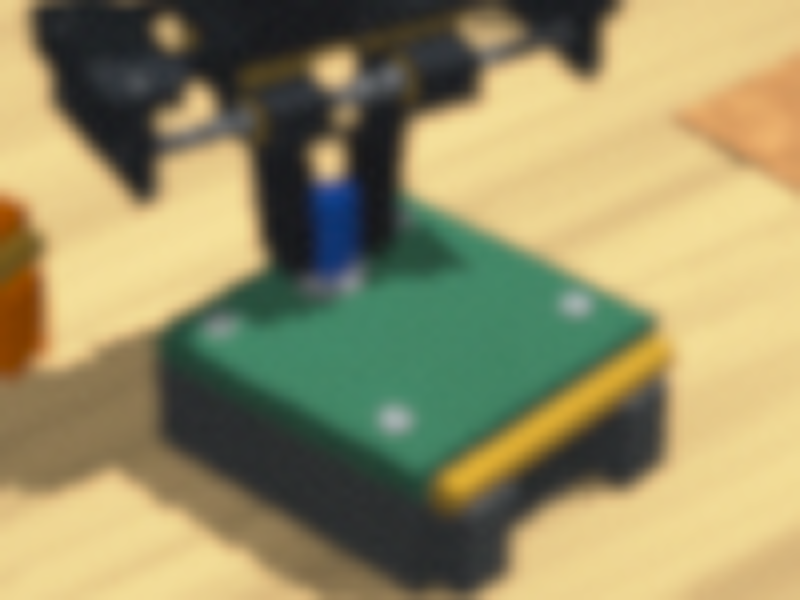

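```bash

python3 -m inch '[[0,0,0,0,0,0,0],[0,0,0,0,0,0,0],[0,0,0,0,0,0,0],[0,0,0,0,0,0,0],[0,0,0,0,0,0,0]]'
python3 - <<'E'
from way import *
from h import *
plan([])
v,u=np.mgrid[:384,:512]
def screw(im,x,y,r=4):
    h=cv2.cvtColor(im,cv2.COLOR_BGR2HSV);B=(abs(u-x)<=r)&(abs(v-y)<=r)
    s=h[...,1].astype(float);w=np.clip(np.percentile(s[B],70)-20-s,0,None)*B
    return (u*w).sum()/w.sum(),(v*w).sum()/w.sum()
im16,_=grab('scene','sc17');im9,_=load('sc12')
a=np.radians(8.6);ex=np.array([np.cos(a),np.sin(a)]);hz=np.array([483.3,6.8])+66*ex
for n,(p9,p16) in {'hingeN':((249.4,206.4),(249.1,207.0)),'hingeF':((271.8,192),(271.6,192.8)),'freeN':((227.6,192.2),(227.4,195.4))}.items():
    s9=np.array(screw(im9,*p9));s16=np.array(screw(im16,*p16))
    P=px_z('scene',[s16],52)[0];r=-((P[:2]-hz)@ex)
    for th in(0,0.01,0.02,0.035,0.07):
        Q=P+[0,0,r*th+ (0)];print(n,'r',r.round(0),th,'pred shift px',(proj('scene',P)-proj('scene',Q))[0].round(2)[1],end=' ;')
    print('observed',(s16-s9).round(2))
im,d=load('sc17');C=cloud('scene',d)
h=cv2.cvtColor(im,cv2.COLOR_BGR2HSV);g=(h[...,0]>60)&(h[...,0]<95)&(h[...,1]>60)&(u>215)&(u<285)&(v>175)&(v<220)
def fit(im,d):
    C=cloud('scene',d);h=cv2.cvtColor(im,cv2.COLOR_BGR2HSV);g=(h[...,0]>60)&(h[...,0]<95)&(h[...,1]>60)&(h[...,2]>90)&(u>215)&(u<285)&(v>170)&(v<220)
    P=C[g];P=P[~np.isnan(P[:,0])];l=-((P[:,:2]-hz)@ex);A=np.stack([l,np.ones_like(l)],1)
    k=np.linalg.lstsq(A,P[:,2],rcond=None)[0];return k.round(3),len(P)
print('depth slope ajar',fit(*load('sc12')),'now',fit(im,d))
E
```

```text
time: 23.55
position: [444.1, 2.1, 58.2]
tool_rot: [-3.141, 0.0, 2.966]
force: [-7.0, -0.2, 18.9]
gripper_width: 16.4
now [444.1   2.1  58.2] [-1.7998e+02  2.0000e-02  1.6996e+02] F [-7.  -0.2 18.9] t 23.55 w 16.4
hingeN r 33.0 0 pred shift px 0.0 ;hingeN r 33.0 0.01 pred shift px 0.1 ;hingeN r 33.0 0.02 pred shift px 0.2 ;hingeN r 33.0 0.035 pred shift px 0.36 ;hingeN r 33.0 0.07 pred shift px 0.72 ;observed [-0.39  0.69]
hingeF r 34.0 0 pred shift px 0.0 ;hingeF r 34.0 0.01 pred shift px 0.1 ;hingeF r 34.0 0.02 pred shift px 0.21 ;hingeF r 34.0 0.035 pred shift px 0.36 ;hingeF r 34.0 0.07 pred shift px 0.73 ;observed [-0.33  0.87]
freeN r 114.0 0 pred shift px 0.0 ;freeN r 114.0 0.01 pred shift px 0.35 ;freeN r 114.0 0.02 pred shift px 0.69 ;freeN r 114.0 0.035 pred shift px 1.22 ;freeN r 114.0 0.07 pred shift px 2.44 ;observed [-0.21  3.02]
depth slope ajar (array([ 0.075, 52.327]), 1057) now (array([-2.5000e-02,  5.2527e+01]), 862)
```

```bash
python3 -c "
from h import *
grab('scene','sc18')"
```

```text
(no output)
```

View pics/sc18.png

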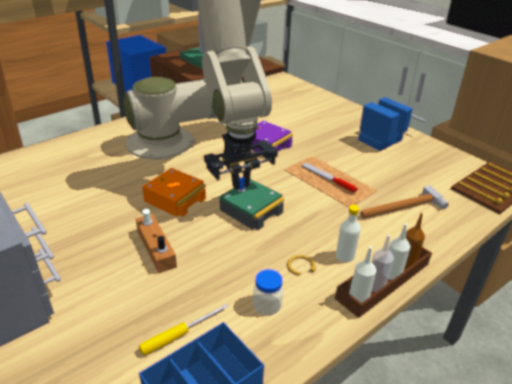

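The file lies on the mat around (330,178). The lid is shut, with the blue pin held in it at (241,180). The white and black pins are still in the stand at (147,215) and (160,242), and the rest of the bench looks unchanged. I'm handing it in.

```bash
python3 -c "
from plant import job,readout
print(readout.observe()['force']);print(job.hand_in())"
```

```text
[-6.75938721 -0.60742309 18.69480698]
the job is handed in; nothing more can be done
None
```

I did the whole job in the order asked and handed it in at about 23.6 s, with the gripper still pressing the pin down. The file was laid on the cork mat and released, and the green lid was swung down. The blue-knobbed pin went from the stand through the lid into the lower hole and was pressed home.

**What the last checks showed:**
- **Press on the pin:** it held steady at about 18–19 N over the last half second, with the flange visibly on the lid.
- **Lid shut:** the lid's screws moved down in the image by 0.7, 0.9 and 3.0 px. Going from fully ajar to fully shut predicts 0.7, 0.7 and 2.4 px, so this agrees with the lid being shut.
- **Everything else:** the file is on the mat, the black and white pins are still in the stand, and the other items look unmoved.

**What did not fully agree:**
- **Depth fit:** the depth slope of the lid now reads -0.025 instead of 0. I took that as noise.
- **Gripper height:** the TCP ended about 3 mm lower than expected from the grasp, so the knob probably slid slightly in the fingers.
- **Side force:** about 7 N of sideways force remains along x. A similar force appeared when I pressed the lid shut without the pin.

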